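# Release a speaker's locked battery with a probe

## Task

The battery of the portable speaker is locked in. Take the orange-handled probe from its stand, push it down through the narrow slot in the back cover, feel along the slot for the hidden latch tab and press it gently until the battery pops up; do not force the tab or the plastic around it, they break. Then put the probe back upright and fully home in its stand, and leave the other things on the bench where they are.

Things in the scene. Friction and masses are not known exactly. Their poses are not given: they have to be found in the camera images.
- speaker: Fixed portable speaker lying on its grille, a box 112 (x) by 212 (y) by 75 (z) mm, grey back cover on top, blue cloth sides. Origin at the centre of its underside; z up. The battery bay is at its +x side, the slot at its -x side. More than 25 N from the probe breaks the cover or the parts under the slot.
- slot (a point): Centre of the slot at the cover's upper face (x = -28, y = 0, z = 75 mm of the speaker, same axes): a cut through the 5 mm cover, 8 mm wide (x), 60 mm long (y), framed by thin orange lines. Under it is the hidden tab, 9 mm wide, centred anywhere from y = -20 to +20 mm, its top 33 mm down. Beside the tab, from 6 mm off its centre, are rigid ribs 3 mm lower than its top.
- latch (a joint): Angle of the hidden latch (rad): 0 at rest, grows as its tab is pushed down, about 1 rad per 22 mm of travel. The tab starts to give at about 2.5 N; at about 5 to 8 N, 5 to 7 mm down (0.22 to 0.32 rad), it frees the battery; hard stop at about 9.5 mm (0.45 rad). It springs back when let go.
- battery_top (a point): Centre of the top of the battery pack's body, in its bay at x = +22, y = 0 mm of the speaker. The pack has a yellow cap 47 by 71 mm, flush with the cover (75 mm high) while locked; when freed a spring lifts it 14 mm, and it stays up.
- probe_grip (a point): Centre of the probe's orange handle, 15 by 15 mm square and 60 mm long, standing upright in the stand; x and y axes are normal to the handle's faces, z up along the probe. Below the handle is a round steel shank, 5 mm thick and 60 mm long with a rounded tip; mass about 45 g. This point is 90 mm above the tip. In the stand it is 95 mm above the table.
- probe_tip (a point): Tip of the probe's shank, 90 mm below probe_grip; 5 mm above the table when the probe is home in its stand.
- stand_mouth (a point): Centre of the top of the fixed, round blue stand, 52 mm in diameter and 65 mm high, with a vertical bore 13 mm wide right through. When home, the shoulder under the probe's handle rests on this top.
- dish: Small steel screw dish, 60 mm wide and 16 mm high, 100 mm beyond the stand; leave alone. Origin at the centre of its underside.
- spool: Solder spool with red flanges, 44 mm wide and 30 mm high, between the stand and the robot's base; leave alone. Origin at the centre of its underside.
- flux: White bottle with red cap, 34 mm wide and 85 mm high; leave alone. Origin at the centre of its underside.
Mind the look-alikes: they are no part of the job. What is shaped like the part that bears probe_grip but pink or turquoise is not meant.

How it is judged (in metres and radians):
On the way, in this order (a step that is already met when the one before it is completed fails the run):
1. the probe's shank is down through the slot, the battery still locked (z of probe_tip in the frame of speaker between 0.01 and 0.062 m and x of probe_tip in the frame of speaker between -0.036 and -0.02 m and y of probe_tip in the frame of speaker between -0.033 and 0.033 m and z of battery_top in the frame of speaker below 0.079 m), for 0.1 s.
2. the battery has popped up while the probe is in the slot (z of battery_top in the frame of speaker above 0.083 m and z of probe_tip in the frame of speaker below 0.062 m and x of probe_tip in the frame of speaker between -0.036 and -0.02 m and y of probe_tip in the frame of speaker between -0.033 and 0.033 m), for 0.1 s.
At the end, for the whole second after the job is handed in: The battery stands popped up in its bay, its top 8 to 22 mm above the cover; the probe is back in the stand, upright within 0.15 rad, its tip within 8 mm of the bore's axis and its shoulder within 5 mm of resting on the stand; both at rest (z of battery_top in the frame of speaker between 0.083 and 0.097 m and horizontal distance between battery_top and speaker below 0.03 m and horizontal distance between probe_tip and stand_mouth below 0.008 m and height (world z) of probe_tip below 0.01 m and angle between probe_grip's own z axis and vertical below 0.15 rad and linear speed of each of probe, battery below 0.02 m/s); the robot touches nothing.
It fails at once if more than 25 N between probe and latch tab (contact force between probe and latch above 25 N).
It fails at once if more than 25 N between probe and the ribs beside the tab (contact force between probe and latch_frame above 25 N).
It fails at once if more than 25 N between probe and speaker (contact force between probe and speaker above 25 N).
It fails at once if the dish, spool or flux bottle is shifted by more than 30 mm (distance of any of dish, spool, flux from where it was at the start of the episode above 0.03 m).
It also fails if it takes over 58 s, if anything falls off the work surface, if the arm or the gripper's body presses on something with over 40 N, if the wrist force passes 120 N, or if a joint passes its speed limit or range.

## Robot

A 6-joint arm with a two-finger parallel gripper is mounted at the origin on the work surface. World frame = base frame: x ahead of the robot, y to its left, z up, the work surface at z = 0. Lengths are in m, angles in degrees, forces in N, time in s.
With the tool pointing down it reaches from about 0.4 to 0.825 m from the base axis. Payload 7 kg.
Tool frame: the origin (TCP) lies midway between the tips of the shut fingers; the grasp point (between the pads) lies 19 mm behind it; z points along the fingers, y is the line along which they close (so a half turn about z gives the same grasp; the last joint's range is limited). The gripper opens to 88 mm and grips with 3 to 60 N. Pads are 19 mm wide; open, the fingers measure 130 mm over their backs; the gripper's body (78 mm by 193 mm) begins 47 mm behind the grasp point.
Start: joints at [88.299, 20.546, 0.682, 0, -70.136, -16.507], TCP at [0.211, 0.641, 0.227] pointing down, gripper open.
Joint ranges: [-176.03, 176.03], [-82.01, 121.73], [-58.28, 71.71], [-173.87, 95.51], [-174.79, -0.11], [-173.66, 173.66]. Speed limits (degrees/s): [136.94, 136.94, 172.46, 180, 180, 180].

## Interface

Orientations are given as [roll, pitch, yaw] about the fixed x, y, z axes, in that order (R = Rz(yaw) Ry(pitch) Rx(roll)).
In Python, from plant import ctrl gives the robot as it stands.
- The arm moves only by the tool step_arm, never from a script. Its argument "rows" is a list of rows, each a list of 3 entries, a list of its own where there are three numbers: the closure, from 0 (fully open) to 1 (shut), then the shift along the world's x, y, z in mm, then the turn, a rotation vector about the world's x, y, z in rad. A call has exactly 5 rows; each row is the pose to reach, as a shift and turn from the pose commanded when the call began; what a row does not reach only later rows make up. A row lasts 1/12 s, in which the tool goes at most 41.7 mm and 7.16 degrees, less where a joint would pass 70% of its speed; a pose out of reach is approached as far as the arm can. A call with a gripper value outside its range is refused whole. The fingers move at their own pace and stop on an object; the grip force is fixed at half the most. Time passes only in rows, so rows that repeat a pose let the fingers close, or fill a call up. It gives the time, the measured TCP pose, the force, the opening and the grip force at its end, in the units of the state.
- ctrl.get_obs(): the state, without advancing time (a new reading comes with each control period).
- ctrl.snapshot(name): name is "scene" or "side" or "wrist"; returns the picture (480x640x3 uint8, red, green, blue); there is no depth.
- ctrl.camera_model(name): a dict with "intrinsics" (3x3 intrinsics, pixels), "R" (3x3) and "t" (3): a world point X has camera coordinates R X + t. Camera axes: x right, y down, z forward; pixel columns grow to the right and rows downward; lengths in m; the calibration is good to about 2 mm. A picture is of the moment at which its call begins: read the wrist's pose just before it. camera_model takes no time and is no camera call; for the wrist camera it gives the pose at the moment of the call.
- ctrl.close_job(): hands the job in; it is judged then, once.
The state is a dict: "clock": time; "joint_pos": joint angles; "qvel": joint speeds; "tau": joint torques, N m; "tool_pos": TCP position; "orientation": TCP orientation; "force": force on the tool from outside, world axes, zero at the start; "moment": the same for the moment, N m; "opening": finger opening in m; "gripper_force": force on a finger pad.
Only numpy, scipy, OpenCV 4.12 (cv2) and the standard library are available. Lean on these libraries where they do the work, as an engineer would, in place of code of your own. Each camera call takes 0.05 s, during which the arm holds its last target. There are 200 camera calls.

## Working session

There is one attempt and no reset: what is moved stays moved. The work goes in short steps, Python scripts to look and compute and a tool call to move; the robot and the scene stay as the last step left them, time stands still between calls to the robot, and variables do not carry over. Pictures are saved under pics/ and viewed, at most 10 in all, crops included, and the job is handed in when it is done.

Besides the shell and the picture viewer there is one more tool, called after "Call:" as a command line: name --argument value ..., lists and objects as JSON in quotes. step_arm: Moves the arm, as the interface text tells. Its arguments: {"type":"object","properties":{"rows":{"type":"array"}},"required":["rows"]}

```bash
mkdir -p pics; python3 - <<'E'
from plant import ctrl
import cv2,numpy as np
o=ctrl.get_obs();print(o)
for n in("scene","side"):
    im=ctrl.snapshot(n);cv2.imwrite(f"pics/{n}0.png",im[:,:,::-1]);m=ctrl.camera_model(n);print(n,m)
E
```

```text
{'clock': 0.0, 'joint_pos': array([ 8.82977239e+01,  2.05912283e+01,  6.34003103e-01, -2.12785060e-02,
       -7.01359041e+01, -1.65083552e+01]), 'qvel': array([ 0.05843998,  0.0111005 ,  0.07600405, -0.0534477 , -0.02344581,
        0.0126476 ]), 'tau': array([-9.65349027e-04, -5.82712734e+01,  2.93055135e+01,  6.99697718e+00,
        6.87709486e-03, -1.58548964e-04]), 'tool_pos': array([0.21079428, 0.64072362, 0.22562312]), 'orientation': array([ 1.79905025e+02, -7.28731202e-03, -1.82178717e+01]), 'force': array([ 1.26073263, -0.56634478, -0.48337624]), 'moment': array([-0.02961423,  0.01758507,  0.05688752]), 'gripper_force': 0.0, 'opening': 0.08769547928330736}
scene {'intrinsics': array([[471.58296165,   0.        , 324.82867775],
       [  0.        , 471.58296165, 239.95313748],
       [  0.        ,   0.        ,   1.        ]]), 'R': array([[-0.70519335,  0.70893657, -0.01054935],
       [ 0.61943291,  0.60878655, -0.49566299],
       [-0.34497132, -0.35607286, -0.86845087]]), 't': array([ 0.44194996, -0.33247708,  1.05456437])}
side {'intrinsics': array([[552.16991096,   0.        , 308.25186   ],
       [  0.        , 552.16991096, 241.66617507],
       [  0.        ,   0.        ,   1.        ]]), 'R': array([[ 0.99231091, -0.1233248 ,  0.01049049],
       [-0.06614023, -0.60000339, -0.79725868],
       [ 0.1046161 ,  0.79043465, -0.60354664]]), 't': array([-0.60275783,  0.10461032,  0.84486542])}
```

View pics/scene0.png

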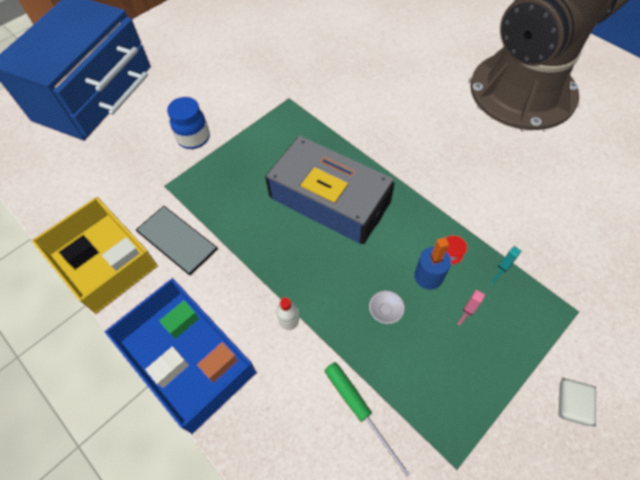

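View pics/side0.png

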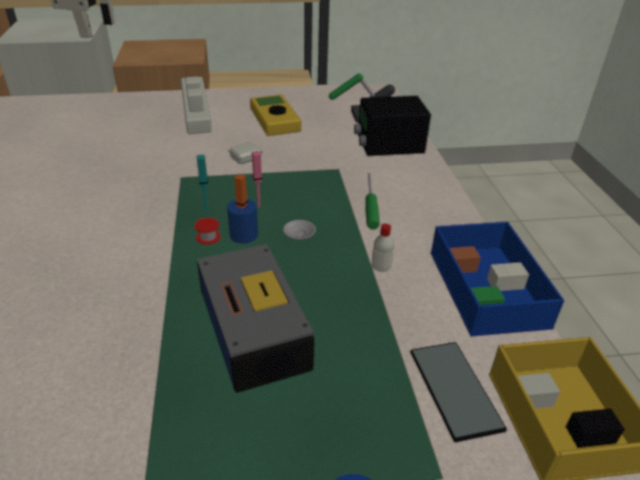

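The scene view shows the speaker (slot at about 338,166), the stand with the orange probe (435,260), the spool behind it and the dish at (387,307). In the side view the slot is at (232,298), the handle at (240,190) and the stand at (243,220).

```bash
cat > h.py <<'E'
import cv2,numpy as np
def ray(m,uv):
    d=m["R"].T@np.linalg.solve(m["intrinsics"],[*uv,1.]);return -m["R"].T@m["t"],d
def onz(m,uv,z):
    c,d=ray(m,uv);return c+d*(z-c[2])/d[2]
def proj(m,X):
    p=m["intrinsics"]@(m["R"]@np.array(X)+m["t"]);return p[:2]/p[2]
def blobs(im,lo,hi,mn=15):
    h=cv2.cvtColor(im,cv2.COLOR_RGB2HSV);k=cv2.inRange(h,lo,hi)
    n,l,s,c=cv2.connectedComponentsWithStats(k)
    return [(s[i].tolist(),c[i].round(1).tolist(),l==i) for i in range(1,n) if s[i][4]>=mn]
E
python3 - <<'E'
from plant import ctrl
from h import *
for n in("scene","side"):
    im=cv2.imread(f"pics/{n}0.png")[:,:,::-1].copy();m=ctrl.camera_model(n)
    for nm,lo,hi in(("orange",(5,120,90),(14,255,255)),("yellow",(20,150,120),(32,255,255)),("blue",(105,130,50),(120,255,255))):
        for s,c,k in blobs(im,lo,hi,12):
            z={"orange":.095,"yellow":.075,"blue":.03}[nm]
            ys,xs=np.nonzero(k);r=cv2.minAreaRect(np.c_[xs,ys].astype(np.float32))
            print(n,nm,s,c,onz(m,c,z).round(3),onz(m,c,.075).round(3), np.round(r[1],0))
            if nm=="yellow" and s[4]<2500: print([onz(m,p,.075)[:2].round(3).tolist() for p in cv2.boxPoints(r)])
E
```

```text
scene orange [20, 0, 38, 22, 454] [36.6, 7.0] [ 0.646 -0.902  0.095] [ 0.639 -0.938  0.075] [21. 37.]
scene orange [131, 0, 15, 15, 130] [138.1, 5.9] [ 0.483 -0.739  0.095] [ 0.471 -0.769  0.075] [15. 11.]
scene orange [118, 2, 5, 6, 17] [120.1, 4.4] [ 0.508 -0.773  0.095] [ 0.497 -0.805  0.075] [5. 4.]
scene orange [432, 237, 18, 26, 276] [439.8, 249.0] [0.502 0.136 0.095] [0.491 0.132 0.075] [13. 28.]
scene orange [199, 344, 37, 37, 693] [217.1, 361.8] [0.866 0.025 0.095] [0.865 0.018 0.075] [22. 32.]
scene yellow [301, 168, 46, 34, 828] [323.8, 184.6] [ 0.532 -0.096  0.075] [ 0.532 -0.096  0.075] [41. 22.]
[[0.562, -0.125], [0.518, -0.144], [0.501, -0.068], [0.545, -0.051]]
scene yellow [33, 198, 123, 115, 5890] [93.9, 254.6] [ 0.897 -0.266  0.075] [ 0.897 -0.266  0.075] [97. 82.]
scene blue [0, 0, 149, 139, 12496] [69.8, 64.7] [ 0.674 -0.768  0.03 ] [ 0.687 -0.704  0.075] [118. 141.]
scene blue [592, 0, 48, 56, 1568] [622.5, 27.0] [-0.311  0.06   0.03 ] [-0.237  0.073  0.075] [55. 47.]
scene blue [168, 98, 37, 37, 1050] [185.3, 116.2] [ 0.586 -0.452  0.03 ] [ 0.605 -0.407  0.075]
[... 2129 characters left out ...]
[ 0.531 -0.098  0.075] [39. 32.]
[[0.501, -0.068], [0.545, -0.045], [0.561, -0.124], [0.519, -0.144]]
side yellow [500, 338, 140, 117, 3277] [566.8, 405.0] [ 0.862 -0.33   0.075] [ 0.862 -0.33   0.075] [151.  82.]
side yellow [526, 395, 6, 10, 13] [528.8, 399.8] [ 0.822 -0.318  0.075] [ 0.822 -0.318  0.075] [10.  1.]
[[0.822, -0.312], [0.823, -0.311], [0.823, -0.324], [0.822, -0.324]]
side blue [228, 200, 30, 43, 993] [242.7, 222.1] [0.506 0.137 0.03 ] [0.507 0.073 0.075] [42. 28.]
side blue [432, 223, 131, 112, 8074] [495.4, 280.2] [ 0.896 -0.065  0.03 ] [ 0.866 -0.114  0.075] [141.  97.]
side blue [336, 474, 35, 6, 149] [352.8, 477.1] [ 0.611 -0.362  0.03 ] [ 0.604 -0.387  0.075] [34.  5.]
```

Call:
step_arm --rows '[[0, [20, -35, 5], [0, 0, 0]], [0, [40, -70, 10], [0, 0, 0]], [0, [60, -105, 15], [0, 0, 0]], [0, [80, -140, 20], [0, 0, 0]], [0, [100, -171, 25], [0, 0, 0]]]'

```text
clock: 0.52
tool_pos: [0.3113, 0.4678, 0.2515]
orientation: [180.0, 0.0, -18.2]
force: [1.0, 0.4, -0.2]
opening: 0.0876
gripper_force: 0.0
```

Call:
step_arm --rows '[[0, [20, -35, 5], [0, 0, 0]], [0, [40, -70, 10], [0, 0, 0]], [0, [60, -105, 15], [0, 0, 0]], [0, [80, -140, 20], [0, 0, 0]], [0, [100, -171, 25], [0, 0, 0]]]'

```text
clock: 0.93
tool_pos: [0.4112, 0.2969, 0.2768]
orientation: [-180.0, 0.0, -18.2]
force: [1.1, -0.1, 0.2]
opening: 0.0876
gripper_force: 0.0
```

Call:
step_arm --rows '[[0, [20, -35, 0], [0, 0, 0]], [0, [40, -70, 0], [0, 0, 0]], [0, [60, -105, 0], [0, 0, 0]], [0, [80, -135, 0], [0, 0, 0]], [0, [94, -160, 0], [0, 0, 0]]]'

```text
clock: 1.35
tool_pos: [0.5057, 0.1368, 0.2764]
orientation: [180.0, 0.0, -18.3]
force: [-0.3, 0.6, 0.6]
opening: 0.0878
gripper_force: 0.0
```

```bash
python3 - <<'E'
from plant import ctrl
from h import *
m=ctrl.camera_model("wrist");im=ctrl.snapshot("wrist");cv2.imwrite("pics/w1.png",im[:,:,::-1])
o=ctrl.get_obs();print(o["clock"],o["tool_pos"],o["orientation"],o["joint_pos"],m, -m["R"].T@m["t"])
for X in((.505,.139,.125),(.505,.139,.065)):print(proj(m,X))
E
```

```text
1.4 [0.50690714 0.13416845 0.27618705] [ 1.79898409e+02 -1.19240201e-03 -1.83248476e+01] [ 3.63268373e+01  4.56022549e+00 -1.35967842e+01  6.28490931e-02
 -7.19251734e+01  3.53287717e+01] {'intrinsics': array([[418.63472326,   0.        , 312.32012079],
       [  0.        , 418.63472326, 233.19864212],
       [  0.        ,   0.        ,   1.        ]]), 'R': array([[-3.12439114e-01, -9.49937660e-01,  4.92129636e-04],
       [-9.21094792e-01,  3.03079165e-01,  2.44391908e-01],
       [-2.32306231e-01,  7.59042930e-02, -9.69676417e-01]]), 't': array([0.28629215, 0.38127307, 0.54418047])} [0.56705402 0.11509814 0.43435802]
[307.72686588 218.36695737]
[308.40764947 204.27530252]
```

View pics/w1.png

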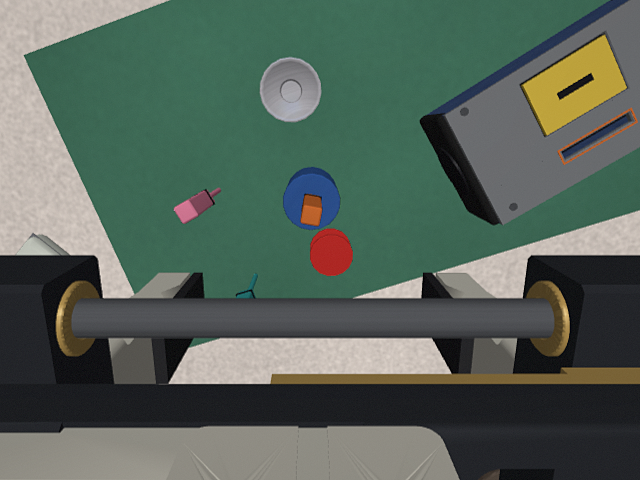

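The wrist view shows the handle top at about (311,216) on the blue stand, centre about (311,198), spool at (331,252) and slot frame around (598,136). I'll zoom in for the handle's yaw and compute the slot.

```bash
python3 - <<'E'
from plant import ctrl
from h import *
m=ctrl.camera_model("wrist")
im=cv2.imread("pics/w1.png")[:,:,::-1].copy()
a=cv2.resize(im[175:245,270:355],None,fx=7,fy=7,interpolation=cv2.INTER_CUBIC);cv2.imwrite("pics/w1c.png",a[:,:,::-1])
for s,c,k in blobs(im,(5,120,90),(16,255,255),30): print("o",s,c,onz(m,c,.075).round(4))
for s,c,k in blobs(im,(105,130,50),(120,255,255),300):
    ys,xs=np.nonzero(k);h=cv2.convexHull(np.c_[xs,ys]);print("b",s,onz(m,c,.065).round(4),cv2.minEnclosingCircle(h))
for s,c,k in blobs(im,(20,150,120),(32,255,255),300):
    ys,xs=np.nonzero(k);r=cv2.minAreaRect(np.c_[xs,ys].astype(np.float32));P=np.array([onz(m,p,.075)[:2] for p in cv2.boxPoints(r)]);print(P.round(4).tolist(),P.mean(0),onz(m,c,.075))
E
```

```text
o [557, 108, 81, 57, 381] [597.9, 135.4] [ 0.4872 -0.113   0.075 ]
o [301, 195, 21, 31, 531] [311.1, 210.3] [0.502  0.1348 0.075 ]
b [428, 0, 199, 115, 1614] [ 0.5667 -0.0751  0.065 ] ((527.0, 57.0), 114.2366943359375)
b [563, 117, 65, 41, 317] [ 0.4847 -0.1165  0.065 ] ((595.0, 137.5), 36.6231803894043)
b [283, 167, 57, 63, 2147] [0.5129 0.1311 0.065 ] ((311.17254638671875, 197.9735870361328), 31.10247230529785)
[[0.5475, -0.0567], [0.564, -0.1296], [0.5192, -0.1467], [0.501, -0.0722]] [ 0.53295752 -0.1012932 ] [ 0.53320907 -0.10143395  0.075     ]
```

View pics/w1c.png

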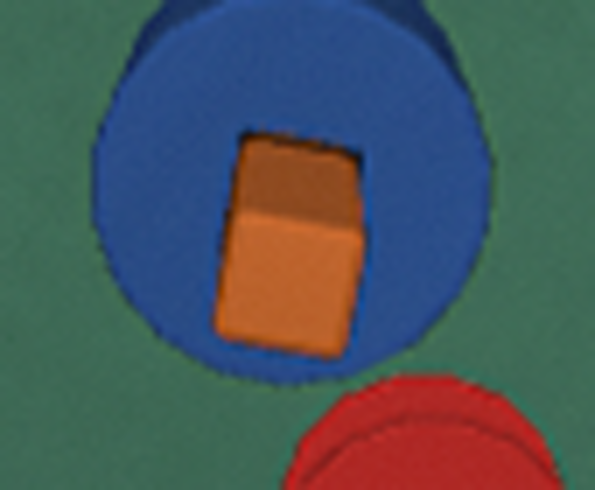

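The crop shows the handle top face with corners (236,210),(366,235),(343,357),(216,333) in crop pixels, and the stand-top centre at crop (292,190).

```bash
python3 - <<'E'
from plant import ctrl
from h import *
o=ctrl.get_obs();m=ctrl.camera_model("wrist");print(o["tool_pos"],o["joint_pos"],o["qvel"])
P=np.array([onz(m,(270+u/7,175+v/7),.125)[:2] for u,v in((236,210),(366,235),(343,357),(216,333))])
print(P.round(4).tolist(),P.mean(0));e=P[1]-P[0];f=P[3]-P[0]
print(np.degrees([np.arctan2(e[1],e[0]),np.arctan2(f[1],f[0])]),onz(m,(270+292/7,175+190/7),.065))
yo=np.radians(o["orientation"][2]);print("tool y dir",np.degrees(yo)-90)
E
```

```text
[0.50690714 0.13416845 0.27618705] [ 3.63268373e+01  4.56022549e+00 -1.35967842e+01  6.28490931e-02
 -7.19251734e+01  3.53287717e+01] [ 4.21471845 -0.75179297 -1.29909564 -0.81513093  0.15738901 -7.55009228]
[[0.5168, 0.1357], [0.5098, 0.1234], [0.4979, 0.1299], [0.5047, 0.1421]] [0.50730023 0.13275415]
[-119.34147916  152.33399188] [0.50702342 0.1326101  0.065     ]
tool y dir -108.32484764289637
```

Call:
step_arm --rows '[[0, [1, -3, -35], [0, 0, -0.1]], [0, [1, -3, -70], [0, 0, -0.175]], [0, [1, -3, -100], [0, 0, -0.175]], [0, [1, -3, -100], [0, 0, -0.175]], [0, [1, -3, -100], [0, 0, -0.175]]]'

```text
clock: 1.82
tool_pos: [0.5053, 0.1356, 0.1758]
orientation: [179.8, 0.1, -28.2]
force: [0.4, 0.1, 1.4]
opening: 0.0874
gripper_force: 0.0
```

```bash
python3 - <<'E'
from plant import ctrl
from h import *
m=ctrl.camera_model("wrist");o=ctrl.get_obs();im=ctrl.snapshot("wrist")
print(o["tool_pos"],o["orientation"],ctrl.get_obs()["tool_pos"],m["R"],m["t"])
a=cv2.resize(im[100:400,180:460],None,fx=2,fy=2,interpolation=cv2.INTER_CUBIC);cv2.imwrite("pics/w2.png",a[:,:,::-1])
for s,c,k in blobs(im,(5,120,90),(16,255,255),30): print("o",s,c)
print(proj(m,(.506,.1357,.125)))
E
```

```text
[0.50526112 0.13556252 0.17583832] [ 1.79802173e+02  7.42303714e-02 -2.81938656e+01] [0.50649453 0.13632283 0.17758827] [[-0.47170428 -0.88174966  0.00355106]
 [-0.85435397  0.45803736  0.24552204]
 [-0.21811549  0.11277993 -0.96938451]] [0.3556373  0.3511413  0.43445959]
o [293, 221, 29, 48, 1231] [307.3, 244.9]
[307.99494187 255.61308358]
```

View pics/w2.png

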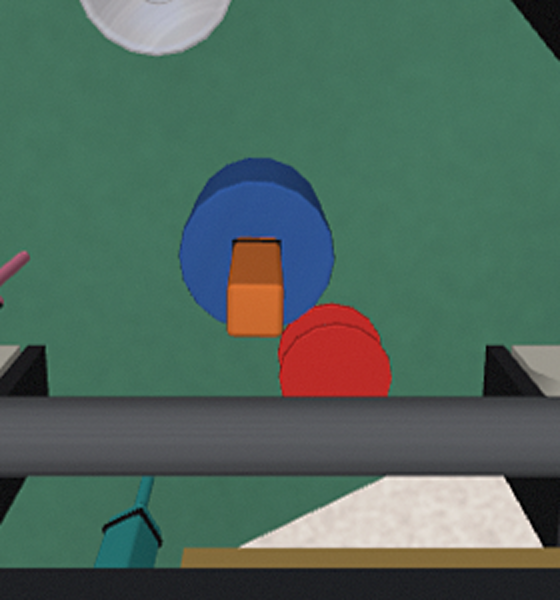

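The handle is square to the fingers, top centre at (307.5,255), within a pixel of the prediction. Descending to grip.

Call:
step_arm --rows '[[0, [0, 0, -30], [0, 0, 0]], [0, [0, 0, -60], [0, 0, 0]], [0, [0, 0, -85], [0, 0, 0]], [0, [0, 0, -97], [0, 0, 0]], [0, [0, 0, -97], [0, 0, 0]]]'

```text
clock: 2.28
tool_pos: [0.5058, 0.1364, 0.0791]
orientation: [179.9, 0.0, -28.2]
force: [-1.0, -0.1, -0.1]
opening: 0.0877
gripper_force: 0.0
```

Call:
step_arm --rows '[[1, [0, 0, 0], [0, 0, 0]], [1, [0, 0, 0], [0, 0, 0]], [1, [0, 0, 0], [0, 0, 0]], [1, [0, 0, 0], [0, 0, 0]], [1, [0, 0, 0], [0, 0, 0]]]'

```text
clock: 2.7
tool_pos: [0.5065, 0.1366, 0.0806]
orientation: [-179.9, -0.1, -28.2]
force: [0.1, -0.3, -0.7]
opening: 0.06
gripper_force: 0.0
```

Call:
step_arm --rows '[[1, [0, 0, 0], [0, 0, 0]], [1, [0, 0, 0], [0, 0, 0]], [1, [0, 0, 0], [0, 0, 0]], [1, [0, 0, 0], [0, 0, 0]], [1, [0, 0, 0], [0, 0, 0]]]'

```text
clock: 3.12
tool_pos: [0.5059, 0.1361, 0.0795]
orientation: [180.0, 0.0, -28.2]
force: [0.1, -1.0, 0.2]
opening: 0.0266
gripper_force: 0.0
```

Call:
step_arm --rows '[[1, [0, 0, 0], [0, 0, 0]], [1, [0, 0, 0], [0, 0, 0]], [1, [0, 0, 0], [0, 0, 0]], [1, [0, 0, 0], [0, 0, 0]], [1, [0, 0, 0], [0, 0, 0]]]'

```text
clock: 3.53
tool_pos: [0.5059, 0.1361, 0.0795]
orientation: [180.0, 0.0, -28.2]
force: [-0.4, 0.6, -0.2]
opening: 0.0146
gripper_force: 30.0
```

Call:
step_arm --rows '[[1, [0, 0, 20], [0, 0, 0]], [1, [0, 0, 45], [0, 0, 0]], [1, [0, 0, 75], [0, 0, 0]], [1, [0, 0, 105], [0, 0, 0]], [1, [0, 0, 120], [0, 0, 0]]]'

```text
clock: 3.95
tool_pos: [0.5071, 0.1366, 0.2033]
orientation: [-179.8, -0.2, -28.2]
force: [-0.3, -0.2, -0.4]
opening: 0.0149
gripper_force: 30.0
```

Call:
step_arm --rows '[[1, [-3, -35, 5], [0, 0, 0.1]], [1, [-6, -75, 10], [0, 0, 0.2]], [1, [-9, -115, 10], [0, 0, 0.3]], [1, [-12, -155, 10], [0, 0, 0.4]], [1, [-15, -190, 10], [0, 0, 0.5]]]'

```text
clock: 4.37
tool_pos: [0.4902, -0.0557, 0.2098]
orientation: [-180.0, -0.0, 0.7]
force: [0.6, 0.6, -0.5]
opening: 0.0145
gripper_force: 30.0
```

Call:
step_arm --rows '[[1, [-3, -30, 0], [0, 0, 0.1]], [1, [-6, -50, 0], [0, 0, 0.22]], [1, [-6, -56, 0], [0, 0, 0.22]], [1, [-6, -56, 0], [0, 0, 0.22]], [1, [-6, -56, 0], [0, 0, 0.22]]]'

```text
clock: 4.78
tool_pos: [0.485, -0.1097, 0.2095]
orientation: [-180.0, 0.0, 12.8]
force: [0.4, -0.1, -0.6]
opening: 0.0147
gripper_force: 30.0
```

```bash
python3 - <<'E'
from plant import ctrl
from h import *
ms=ctrl.camera_model("scene");md=ctrl.camera_model("side")
m=ctrl.camera_model("wrist");o=ctrl.get_obs();im=ctrl.snapshot("wrist")
print(o["tool_pos"],o["orientation"],-m["R"].T@m["t"])
np.savez("w3.npz",im=im,**m,p=o["tool_pos"])
for s,c,k in blobs(im,(5,120,90),(16,255,255),30): print("o",s,c,onz(m,c,.075))
for s,c,k in blobs(im,(20,150,120),(32,255,255),300):
    ys,xs=np.nonzero(k);r=cv2.minAreaRect(np.c_[xs,ys].astype(np.float32));P=np.array([onz(m,p,.075)[:2] for p in cv2.boxPoints(r)]);print(P.round(4).tolist(),P.mean(0),onz(m,c,.075))
cv2.imwrite("pics/w3.png",im[:,:,::-1])
for n in("scene","side"):cv2.imwrite(f"pics/{n}3.png",ctrl.snapshot(n)[:,:,::-1])
E
```

```text
[ 0.48495507 -0.1096955   0.20947105] [-1.79991188e+02  2.22997858e-03  1.27834558e+01] [ 0.54793964 -0.09642094  0.36743401]
o [263, 209, 94, 21, 469] [310.4, 219.1] [ 0.48589576 -0.10929656  0.075     ]
o [321, 213, 12, 5, 59] [326.6, 215.0] [ 0.49137317 -0.11989205  0.075     ]
o [297, 267, 32, 2, 63] [312.3, 267.5] [ 0.45069828 -0.11870825  0.075     ]
o [292, 272, 41, 26, 973] [312.3, 285.0] [ 0.43733705 -0.12175258  0.075     ]
o [288, 338, 50, 33, 1592] [312.2, 353.8] [ 0.38184662 -0.13431626  0.075     ]
[[0.5459, -0.0574], [0.5628, -0.1261], [0.5171, -0.1387], [0.4995, -0.0673]] [ 0.53132228 -0.09737   ] [ 0.53202847 -0.09750166  0.075     ]
```

View pics/w3.png

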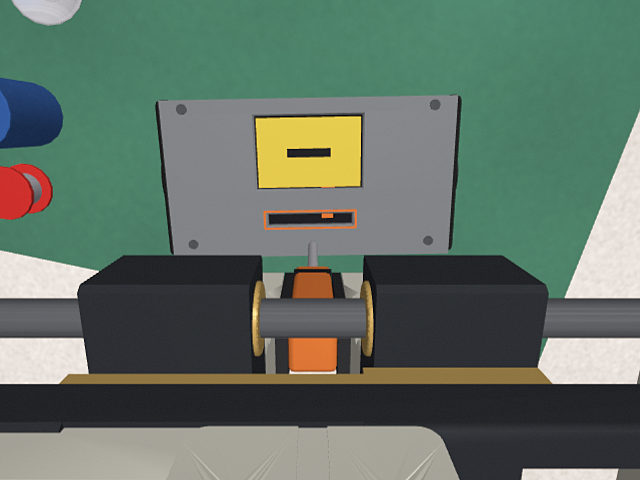

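The wrist view shows the slot frame centred at (310,219.5), the probe tip at about (312,242), and an orange piece of tab inside the slot at (326.6,215), about 12 px wide. Next I check the tip prediction, and the slot in all cameras.

```bash
python3 - <<'E'
from plant import ctrl
from h import *
d=np.load("w3.npz");m={k:d[k] for k in("intrinsics","R","t")};p=d["p"]
print("tip pred",proj(m,p-[0,0,.075]),"shank 3cm up",proj(m,p-[0,0,.045]))
im=d["im"]
h=cv2.cvtColor(im,cv2.COLOR_RGB2HSV)
print(im[236:262:2,312].tolist())
print("row250",im[250,304:322].tolist())
print("col295",h[205:234,295].tolist())
yaw=np.radians(13.6);R=np.array([[np.cos(yaw),-np.sin(yaw)],[np.sin(yaw),np.cos(yaw)]])
s=np.array([.4857,-.1093])
for z in(.042,.039,.07):
    t=onz(m,(326.6,215),z)[:2];print("tab",z,t,R.T@(t-s)*1e3)
for k in(-.03,0,.03):
  for dx in(-.004,.004):print(k,dx,proj(m,[*(s+R@[dx,k]),.075]).round(1))
for n in("scene","side"):
    mm=ctrl.camera_model(n);a=cv2.imread(f"pics/{n}0.png")[:,:,::-1].copy()
    c=proj(mm,[*s,.075]).astype(int);hh=cv2.cvtColor(a,cv2.COLOR_RGB2HSV)
    w=hh[c[1]-22:c[1]+22,c[0]-22:c[0]+22];k=((w[:,:,0]<14)|(w[:,:,0]>172))&(w[:,:,1]>60)
    ys,xs=np.nonzero(k);print(n,len(xs),c,onz(mm,((xs.min()+xs.max())/2+c[0]-22,(ys.min()+ys.max())/2+c[1]-22),.075), onz(mm,(xs.mean()+c[0]-22,ys.mean()+c[1]-22),.075))
    b=cv2.imread(f"pics/{n}3.png");print(n,"tip",proj(mm,p-[0,0,.075]));u=proj(mm,p-[0,0,.075]).astype(int)
    cv2.imwrite(f"pics/{n}3c.png",cv2.resize(b[u[1]-45:u[1]+35,u[0]-50:u[0]+50],None,fx=4,fy=4,interpolation=cv2.INTER_CUBIC))
cv2.imwrite("pics/t3.png",np.hstack([cv2.imread("pics/scene3c.png"),cv2.imread("pics/side3c.png")]))
E
```

```text
tip pred [310.30538486 242.63268235] shank 3cm up [310.0582164  258.37199889]
[[132, 134, 137], [128, 130, 134], [130, 131, 135], [138, 136, 139], [138, 136, 140], [138, 136, 140], [137, 136, 139], [138, 136, 139], [137, 135, 139], [136, 134, 137], [139, 138, 140], [138, 137, 140], [138, 136, 139]]
row250 [[129, 132, 136], [130, 133, 136], [129, 134, 137], [128, 130, 133], [94, 94, 97], [108, 108, 112], [122, 121, 125], [131, 130, 134], [138, 136, 139], [141, 140, 143], [144, 142, 146], [140, 138, 143], [131, 129, 133], [115, 116, 118], [130, 134, 136], [131, 133, 136], [130, 132, 136], [128, 130, 134]]
col295 [[113, 8, 135], [110, 11, 135], [105, 11, 136], [105, 22, 138], [5, 22, 140], [12, 161, 201], [12, 201, 236], [11, 147, 193], [104, 67, 99], [105, 41, 37], [135, 17, 30], [0, 0, 33], [120, 14, 36], [135, 15, 34], [135, 15, 33], [150, 16, 32], [132, 36, 35], [110, 31, 25], [110, 13, 59], [102, 11, 116], [103, 25, 143], [3, 17, 146], [12, 163, 200], [11, 204, 234], [10, 124, 185], [102, 41, 142], [105, 15, 137], [105, 11, 135], [108, 9, 136]]
tab 0.042 [ 0.48498988 -0.12254067] [ -3.80365266 -12.70243518]
tab 0.039 [ 0.48440958 -0.12278145] [ -4.42429981 -12.80001456]
tab 0.07 [ 0.49040601 -0.12029336] [  1.98905401 -11.79169428]
-0.03 -0.004 [352.3 224.3]
-0.03 0.004 [352.4 213.3]
0 -0.004 [310.4 224.8]
0 0.004 [310.3 213.9]
0.03 -0.004 [268.6 225.4]
0.03 0.004 [268.2 214.4]
scene 128 [336 165] [ 0.48610147 -0.10743863  0.075     ] [ 0.48455716 -0.10784396  0.075     ]
scene tip [336.93191967 143.5370878 ]
side 283 [231 298] [ 0.48604478 -0.10784347  0.075     ] [ 0.48597195 -0.10947811  0.075     ]
side tip [227.37420603 265.29735525]
```

View pics/t3.png

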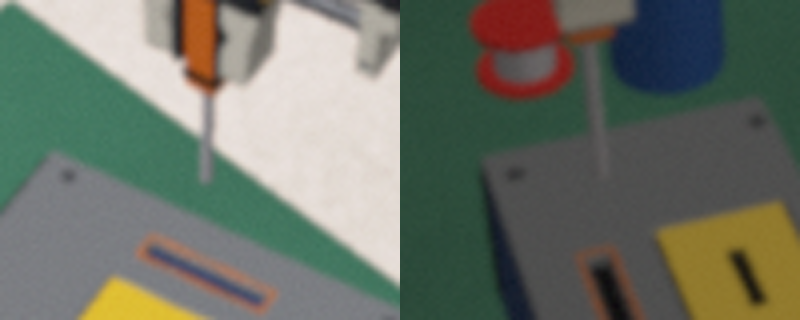

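Call:
step_arm --rows '[[1, [2, -6, 0], [0, 0, 0]], [1, [4, -11, -15], [0, 0, 0]], [1, [4, -11, -35], [0, 0, 0]], [1, [4, -11, -52], [0, 0, 0]], [1, [4, -11, -52], [0, 0, 0]]]'

```text
clock: 5.35
tool_pos: [0.4871, -0.1205, 0.1544]
orientation: [-179.9, 0.3, 13.0]
force: [-0.8, 0.1, 0.2]
opening: 0.0149
gripper_force: 30.0
```

```bash
python3 - <<'E'
from plant import ctrl
from h import *
m=ctrl.camera_model("wrist");o=ctrl.get_obs();im=ctrl.snapshot("wrist")
p=o["tool_pos"];print(p,o["orientation"],o["force"])
t=proj(m,p-[0,0,.075]);print("tip",t,"at cover",proj(m,[p[0],p[1],.075]))
yaw=np.radians(13.6);R=np.array([[np.cos(yaw),-np.sin(yaw)],[np.sin(yaw),np.cos(yaw)]]);s=np.array([.4861,-.1092])
for dx in(-4,0,4):print(dx,proj(m,[*(s+R@[dx/1e3,-.0117]),.075]).round(1))
c=t.astype(int);w=im[c[1]-50:c[1]+25,c[0]-50:c[0]+50]
cv2.imwrite("pics/w4.png",cv2.resize(w,None,fx=7,fy=7,interpolation=cv2.INTER_CUBIC)[:,:,::-1]);print(c)
E
```

```text
[ 0.48708365 -0.12049139  0.15442793] [-179.92208098    0.29513779   12.99611281] [-0.79979537  0.06847959  0.22148549]
tip [310.51431414 241.93978133] at cover [310.55149074 239.90527922]
-4 [311.4 243.7]
0 [311.4 237.1]
4 [311.3 230.5]
[310 241]
```

View pics/w4.png

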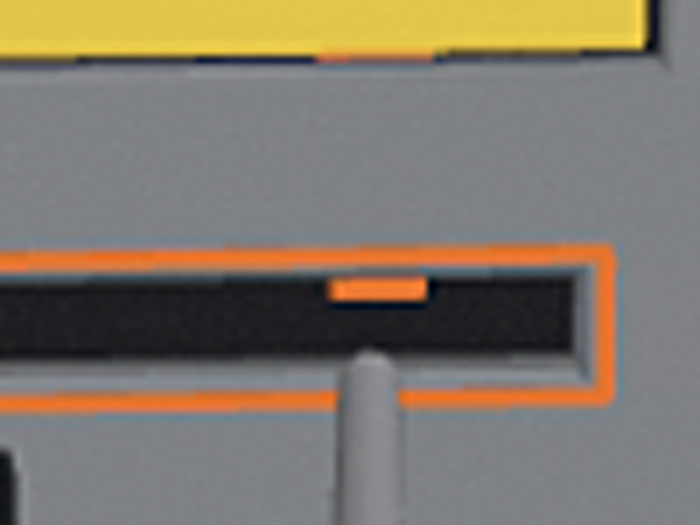

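The crop shows the tip dome at (312.9,241.3), the frame's mid row at 238.1 and the orange tab at about px (314,232), under the tip's column. The arm was still swinging, so I'll let it settle and check by numbers.

Call:
step_arm --rows '[[1, [0, 0, 0], [0, 0, 0]], [1, [0, 0, 0], [0, 0, 0]], [1, [0, 0, 0], [0, 0, 0]], [1, [0, 0, 0], [0, 0, 0]], [1, [0, 0, 0], [0, 0, 0]]]'

```text
clock: 5.82
tool_pos: [0.4893, -0.1208, 0.1582]
orientation: [180.0, -0.1, 13.0]
force: [-0.5, 0.7, -1.0]
opening: 0.015
gripper_force: 30.0
```

```bash
cat > m.py <<'E'
from plant import ctrl
from h import *
for i in range(2):
    m=ctrl.camera_model("wrist");o=ctrl.get_obs();im=ctrl.snapshot("wrist")
    p=o["tool_pos"];print(p.round(4),o["orientation"].round(2))
    print("tip",proj(m,p-[0,0,.075]),"sphere",proj(m,p-[0,0,.0725]),"cover",proj(m,[p[0],p[1],.075]))
    h=cv2.cvtColor(im,cv2.COLOR_RGB2HSV);k=(cv2.inRange(h,(5,120,90),(16,255,255))>0)
    for c in(300,325,330):
        r=np.nonzero(k[215:260,c])[0]+215;print(c,r.tolist())
    print("tab cols",[(r,np.nonzero(k[r,300:340])[0].tolist()) for r in(231,233)])
    print("profile",im[226:262,312].mean(1).astype(int).tolist())
    print("row250",im[252,300:326].mean(1).astype(int).tolist())
E
python3 m.py
```

```text
[ 0.4893 -0.1208  0.1582] [ 1.7999e+02 -7.0000e-02  1.3020e+01]
tip [310.30508606 242.74264729] sphere [310.28809294 243.90427299] cover [310.35868067 239.07899522]
300 [229, 230, 231, 249, 250, 251]
325 [229, 230, 231, 249, 250, 251]
330 [229, 230, 231, 249, 250, 251]
tab cols [(231, [0, 1, 2, 3, 4, 5, 6, 7, 8, 9, 10, 11, 12, 13, 14, 15, 16, 17, 18, 19, 20, 21, 22, 23, 24, 25, 26, 27, 28, 29, 30, 31, 32, 33, 34]), (233, [6, 7, 8, 9, 10, 11, 12, 13, 14, 15, 16, 17, 18])]
profile [131, 130, 130, 122, 134, 134, 99, 107, 138, 128, 68, 26, 29, 28, 45, 104, 145, 137, 135, 133, 136, 136, 135, 134, 136, 135, 134, 136, 135, 135, 136, 134, 135, 136, 135, 136]
row250 [128, 131, 130, 129, 129, 130, 132, 127, 94, 110, 121, 129, 134, 140, 142, 139, 130, 122, 130, 130, 130, 128, 128, 130, 129, 129]
[ 0.4891 -0.1208  0.1581] [ 1.7999e+02 -5.0000e-02  1.3020e+01]
tip [310.26593572 242.71653175] sphere [310.24835653 243.87897047] cover [310.32024504 239.12528251]
300 [229, 230, 231, 249, 250, 251]
325 [229, 230, 249, 250, 251]
330 [229, 230, 249, 250]
tab cols [(231, [0, 1, 2, 3, 4, 5, 6, 7, 8, 9, 10, 11, 12, 13, 14, 15, 16, 17, 18, 19, 20, 21, 22]), (233, [6, 7, 8, 9, 10, 11, 12, 13, 14, 15, 16, 17, 18])]
profile [130, 128, 134, 128, 134, 128, 102, 116, 137, 127, 68, 25, 29, 28, 45, 104, 145, 137, 135, 136, 136, 135, 134, 135, 135, 135, 136, 135, 136, 135, 135, 135, 134, 134, 136, 134]
row250 [130, 129, 130, 127, 130, 129, 132, 127, 95, 108, 121, 130, 136, 140, 143, 137, 131, 121, 130, 130, 128, 129, 128, 129, 131, 130]
```

Settled: the axis hits the cover at row about 239.6 against the slot mid 240.0, and the columns match the tab. Going in.

Call:
step_arm --rows '[[1, [0, 0, -4], [0, 0, 0]], [1, [0, 0, -8], [0, 0, 0]], [1, [0, 0, -12], [0, 0, 0]], [1, [0, 0, -16], [0, 0, 0]], [1, [0, 0, -20], [0, 0, 0]]]'

```text
clock: 6.33
tool_pos: [0.4888, -0.1209, 0.1369]
orientation: [-180.0, 0.0, 13.0]
force: [-0.5, 0.1, -0.1]
opening: 0.0149
gripper_force: 30.0
```

Call:
step_arm --rows '[[1, [0, 0, -5], [0, 0, 0]], [1, [0, 0, -10], [0, 0, 0]], [1, [0, 0, -14], [0, 0, 0]], [1, [0, 0, -16], [0, 0, 0]], [1, [0, 0, -16], [0, 0, 0]]]'

```text
clock: 6.75
tool_pos: [0.4886, -0.1209, 0.1209]
orientation: [-180.0, 0.1, 13.0]
force: [-0.0, -0.1, -0.4]
opening: 0.0146
gripper_force: 30.0
```

Call:
step_arm --rows '[[1, [0, 0, -0.5], [0, 0, 0]], [1, [0, 0, -1], [0, 0, 0]], [1, [0, 0, -1.5], [0, 0, 0]], [1, [0, 0, -2], [0, 0, 0]], [1, [0, 0, -2], [0, 0, 0]]]'

```text
clock: 7.17
tool_pos: [0.489, -0.1208, 0.1196]
orientation: [180.0, -0.0, 13.0]
force: [-0.0, -0.2, 0.5]
opening: 0.0151
gripper_force: 30.0
```

Call:
step_arm --rows '[[1, [0, 0, -1], [0, 0, 0]], [1, [0, 0, -2], [0, 0, 0]], [1, [0, 0, -3], [0, 0, 0]], [1, [0, 0, -4], [0, 0, 0]], [1, [0, 0, -4], [0, 0, 0]]]'

```text
clock: 7.58
tool_pos: [0.489, -0.1209, 0.1155]
orientation: [180.0, 0.0, 13.0]
force: [-0.2, 0.1, 2.3]
opening: 0.0148
gripper_force: 30.0
```

Call:
step_arm --rows '[[1, [0, 0, -0.5], [0, 0, 0]], [1, [0, 0, -1], [0, 0, 0]], [1, [0, 0, -1], [0, 0, 0]], [1, [0, 0, -1], [0, 0, 0]], [1, [0, 0, -1], [0, 0, 0]]]'

```text
clock: 8.0
tool_pos: [0.489, -0.1209, 0.1147]
orientation: [180.0, -0.0, 13.0]
force: [-1.1, 0.1, 2.4]
opening: 0.0145
gripper_force: 30.0
```

Call:
step_arm --rows '[[1, [0, 0, -0.5], [0, 0, 0]], [1, [0, 0, -1], [0, 0, 0]], [1, [0, 0, -1.5], [0, 0, 0]], [1, [0, 0, -1.5], [0, 0, 0]], [1, [0, 0, -1.5], [0, 0, 0]]]'

```text
clock: 8.42
tool_pos: [0.489, -0.1208, 0.1131]
orientation: [180.0, -0.0, 13.0]
force: [-1.1, -0.5, 3.7]
opening: 0.0149
gripper_force: 30.0
```

Call:
step_arm --rows '[[1, [0, 0, -0.5], [0, 0, 0]], [1, [0, 0, -1], [0, 0, 0]], [1, [0, 0, -1], [0, 0, 0]], [1, [0, 0, -1], [0, 0, 0]], [1, [0, 0, -1], [0, 0, 0]]]'

```text
clock: 8.83
tool_pos: [0.489, -0.1208, 0.1121]
orientation: [180.0, -0.0, 13.0]
force: [-0.9, 0.1, 3.6]
opening: 0.0148
gripper_force: 30.0
```

Yielding below rib level at 3.6 N, so it is the tab. Continuing gently.

Call:
step_arm --rows '[[1, [0, 0, -0.5], [0, 0, 0]], [1, [0, 0, -1], [0, 0, 0]], [1, [0, 0, -1], [0, 0, 0]], [1, [0, 0, -1], [0, 0, 0]], [1, [0, 0, -1], [0, 0, 0]]]'

```text
clock: 9.25
tool_pos: [0.4891, -0.1208, 0.1111]
orientation: [180.0, -0.0, 13.0]
force: [-0.1, -0.9, 3.2]
opening: 0.015
gripper_force: 30.0
```

```bash
cat > b.py <<'E'
from plant import ctrl
from h import *
m=ctrl.camera_model("side")
im=ctrl.snapshot("side");print([(s,c) for s,c,k in blobs(im,(20,150,80),(32,255,255),400) if s[1]<335 and s[1]>200])
print(proj(m,(.532,-.0975,.075)),proj(m,(.532,-.0975,.089)),ctrl.get_obs()["clock"])
E
python3 b.py
```

```text
[([246, 283, 41, 28, 702], [266.1, 296.4])]
[264.2326344  290.00815562] [263.85477637 282.53205662] 9.3
```

Call:
step_arm --rows '[[1, [0, 0, -0.5], [0, 0, 0]], [1, [0, 0, -1], [0, 0, 0]], [1, [0, 0, -1], [0, 0, 0]], [1, [0, 0, -1], [0, 0, 0]], [1, [0, 0, -1], [0, 0, 0]]]'

```text
clock: 9.72
tool_pos: [0.4891, -0.1208, 0.1101]
orientation: [180.0, -0.0, 13.0]
force: [0.3, 0.2, 5.0]
opening: 0.0147
gripper_force: 30.0
```

```bash
python3 b.py
```

```text
[([247, 284, 40, 27, 678], [266.2, 296.7])]
[264.2326344  290.00815562] [263.85477637 282.53205662] 9.7667
```

Call:
step_arm --rows '[[1, [0, 0, -0.5], [0, 0, 0]], [1, [0, 0, -1], [0, 0, 0]], [1, [0, 0, -1], [0, 0, 0]], [1, [0, 0, -1], [0, 0, 0]], [1, [0, 0, -1], [0, 0, 0]]]'

```text
clock: 10.18
tool_pos: [0.4892, -0.1208, 0.1092]
orientation: [180.0, -0.0, 13.0]
force: [1.1, 0.3, 5.1]
opening: 0.0149
gripper_force: 30.0
```

```bash
python3 b.py
```

```text
[([249, 282, 38, 23, 514], [267.6, 293.6])]
[264.2326344  290.00815562] [263.85477637 282.53205662] 10.2333
```

The cap's lower edge rose by 6 px, so it has popped or is popping. Hold and confirm.

Call:
step_arm --rows '[[1, [0, 0, 0], [0, 0, 0]], [1, [0, 0, 0], [0, 0, 0]], [1, [0, 0, 0], [0, 0, 0]], [1, [0, 0, 0], [0, 0, 0]], [1, [0, 0, 0], [0, 0, 0]]]'

```text
clock: 10.65
tool_pos: [0.4891, -0.1208, 0.1091]
orientation: [180.0, -0.0, 13.0]
force: [-0.1, 1.5, 5.0]
opening: 0.0149
gripper_force: 30.0
```

```bash
python3 b.py; python3 - <<'E'
from plant import ctrl
import cv2,numpy as np
a=ctrl.snapshot("scene")[120:240,240:400];b=ctrl.snapshot("side")[220:340,170:330]
cv2.imwrite("pics/pop.png",cv2.resize(np.hstack([a,b]),None,fx=2.5,fy=2.5)[:,:,::-1])
E
```

```text
[([249, 282, 38, 23, 513], [267.7, 293.6])]
[264.2326344  290.00815562] [263.85477637 282.53205662] 10.7
```

View pics/pop.png

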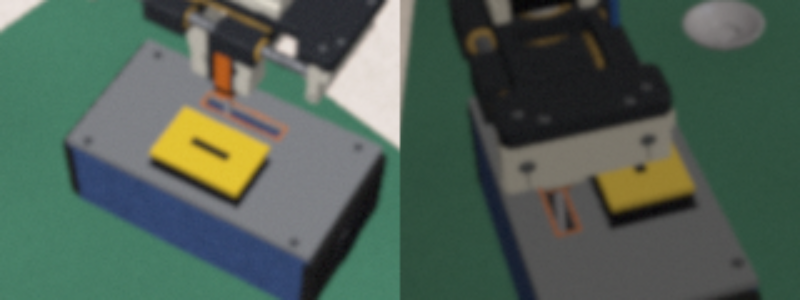

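The battery is up with a clear dark gap under the cap in both views. Withdraw and return.

Call:
step_arm --rows '[[1, [0, 0, 5], [0, 0, 0]], [1, [0, 0, 15], [0, 0, 0]], [1, [0, 0, 30], [0, 0, 0]], [1, [0, 0, 45], [0, 0, 0]], [1, [0, 0, 60], [0, 0, 0]]]'

```text
clock: 11.22
tool_pos: [0.4877, -0.1208, 0.1696]
orientation: [-180.0, 0.1, 13.0]
force: [-0.2, -0.3, -0.2]
opening: 0.0147
gripper_force: 30.0
```

Call:
step_arm --rows '[[1, [0, 0, 20], [0, 0, 0]], [1, [0, 0, 40], [0, 0, 0]], [1, [3, 30, 40], [0, 0, -0.1]], [1, [6, 60, 40], [0, 0, -0.2]], [1, [8, 95, 40], [0, 0, -0.3]]]'

```text
clock: 11.63
tool_pos: [0.496, -0.0257, 0.2096]
orientation: [-180.0, 0.1, -4.6]
force: [1.2, 0.5, -0.3]
opening: 0.0151
gripper_force: 30.0
```

Call:
step_arm --rows '[[1, [2, 35, 0], [0, 0, -0.1]], [1, [4, 70, 0], [0, 0, -0.2]], [1, [6, 105, 0], [0, 0, -0.3]], [1, [8, 140, 0], [0, 0, -0.4]], [1, [9, 162, 0], [0, 0, -0.42]]]'

```text
clock: 12.05
tool_pos: [0.5051, 0.1385, 0.2092]
orientation: [180.0, 0.1, -28.5]
force: [0.6, -0.1, 0.2]
opening: 0.0151
gripper_force: 30.0
```

Call:
step_arm --rows '[[1, [0, 0, -10], [0, 0, 0]], [1, [0, 0, -30], [0, 0, 0]], [1, [0, 0, -45], [0, 0, 0]], [1, [0, 0, -50], [0, 0, 0]], [1, [0, 0, -50], [0, 0, 0]]]'

```text
clock: 12.47
tool_pos: [0.5046, 0.1352, 0.1577]
orientation: [179.8, 0.1, -28.2]
force: [-0.9, -1.1, -0.4]
opening: 0.0153
gripper_force: 30.0
```

```bash
python3 - <<'E'
from plant import ctrl
from h import *
for i in range(2):
    m=ctrl.camera_model("wrist");o=ctrl.get_obs();im=ctrl.snapshot("wrist");p=o["tool_pos"];print(o["clock"],p.round(4),o["orientation"].round(2))
print("tip",proj(m,p-[0,0,.075]),"on top",proj(m,[p[0],p[1],.065]),"stand",proj(m,(.506,.1357,.065)))
c=proj(m,p-[0,0,.075]).astype(int);print(c)
cv2.imwrite("pics/w9.png",cv2.resize(im[c[1]-60:c[1]+40,c[0]-60:c[0]+60],None,fx=6,fy=6,interpolation=cv2.INTER_CUBIC)[:,:,::-1])
E
```

```text
12.4667 [0.5046 0.1352 0.1577] [ 1.798e+02  1.200e-01 -2.825e+01]
12.5167 [0.5054 0.1355 0.1589] [ 1.799e+02  5.000e-02 -2.825e+01]
tip [309.34011758 244.17871487] on top [309.49268918 235.95179754] stand [308.73377152 235.31828779]
[309 244]
```

View pics/w9.png

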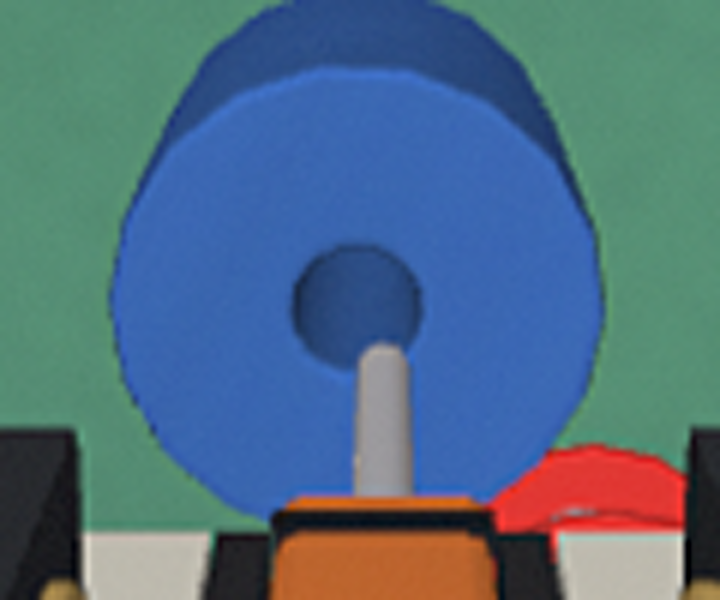

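The bore is centred at crop (357,306) and the tip column at 383, about 2.5 mm to the right. I'll shift (+1,+2) mm and insert.

Call:
step_arm --rows '[[1, [1, 2, 0], [0, 0, 0]], [1, [1, 2, -10], [0, 0, 0]], [1, [1, 2, -20], [0, 0, 0]], [1, [1, 2, -30], [0, 0, 0]], [1, [1, 2, -40], [0, 0, 0]]]'

```text
clock: 12.98
tool_pos: [0.5066, 0.1379, 0.1178]
orientation: [180.0, 0.0, -28.2]
force: [-0.1, 0.6, -0.9]
opening: 0.0149
gripper_force: 30.0
```

Call:
step_arm --rows '[[1, [0, 0, -10], [0, 0, 0]], [1, [0, 0, -20], [0, 0, 0]], [1, [0, 0, -30], [0, 0, 0]], [1, [0, 0, -36], [0, 0, 0]], [1, [0, 0, -38], [0, 0, 0]]]'

```text
clock: 13.4
tool_pos: [0.5063, 0.1378, 0.0796]
orientation: [179.9, 0.1, -28.2]
force: [-1.1, 0.1, -0.8]
opening: 0.0147
gripper_force: 30.0
```

Call:
step_arm --rows '[[1, [0, 0, -0.5], [0, 0, 0]], [1, [0, 0, -1], [0, 0, 0]], [1, [0, 0, -1.5], [0, 0, 0]], [1, [0, 0, -1.5], [0, 0, 0]], [1, [0, 0, -1.5], [0, 0, 0]]]'

```text
clock: 13.82
tool_pos: [0.5071, 0.1383, 0.08]
orientation: [-180.0, -0.0, -28.2]
force: [-0.1, 0.1, -0.2]
opening: 0.0148
gripper_force: 30.0
```

Call:
step_arm --rows '[[0.6, [0, 0, 0], [0, 0, 0]], [0, [0, 0, 0], [0, 0, 0]], [0, [0, 0, 0], [0, 0, 0]], [0, [0, 0, 0], [0, 0, 0]], [0, [0, 0, 0], [0, 0, 0]]]'

```text
clock: 14.23
tool_pos: [0.507, 0.1382, 0.0796]
orientation: [-180.0, -0.0, -28.2]
force: [-0.0, -0.2, 1.2]
opening: 0.0427
gripper_force: 0.0
```

Call:
step_arm --rows '[[0, [0, 0, 0], [0, 0, 0]], [0, [0, 0, 0], [0, 0, 0]], [0, [0, 0, 0], [0, 0, 0]], [0, [0, 0, 0], [0, 0, 0]], [0, [0, 0, 0], [0, 0, 0]]]'

```text
clock: 14.65
tool_pos: [0.5069, 0.1382, 0.0795]
orientation: [180.0, 0.0, -28.2]
force: [-0.1, -0.3, 0.2]
opening: 0.0761
gripper_force: 0.0
```

Call:
step_arm --rows '[[0, [0, 0, 20], [0, 0, 0]], [0, [0, 0, 50], [0, 0, 0]], [0, [0, 0, 80], [0, 0, 0]], [0, [0, 0, 97], [0, 0, 0]], [0, [0, 0, 97], [0, 0, 0]]]'

```text
clock: 15.07
tool_pos: [0.5091, 0.1392, 0.181]
orientation: [-179.7, -0.2, -28.2]
force: [0.3, 0.9, 0.3]
opening: 0.0876
gripper_force: 0.0
```

Call:
step_arm --rows '[[0, [0, 0, 0], [0, 0, 0]], [0, [0, 0, 0], [0, 0, 0]], [0, [0, 0, 0], [0, 0, 0]], [0, [0, 0, 0], [0, 0, 0]], [0, [0, 0, 0], [0, 0, 0]]]'

```text
clock: 15.48
tool_pos: [0.5066, 0.138, 0.1757]
orientation: [179.9, 0.0, -28.2]
force: [0.2, -0.2, -0.3]
opening: 0.0875
gripper_force: 0.0
```

```bash
python3 - <<'E'
from plant import ctrl
from h import *
m=ctrl.camera_model("wrist");o=ctrl.get_obs();im=ctrl.snapshot("wrist");print(o["tool_pos"],o["opening"],o["force"])
print("pred z.125",proj(m,(.506,.1357,.125)),"z.130",proj(m,(.506,.1357,.13)))
h=cv2.cvtColor(im,cv2.COLOR_RGB2HSV)
for s,c,k in blobs(im,(5,120,90),(16,255,255),100):
    print(s,c)
    b=k&(h[:,:,2]>185);ys,xs=np.nonzero(b)
    if len(xs):print("top face",xs.min(),xs.max(),ys.min(),ys.max(),len(xs),xs.mean(),ys.mean())
for n in("scene","side"):
    a=cv2.imread(f"pics/{n}0.png")[:,:,::-1].copy();b=ctrl.snapshot(n)
    for q in(a,b):print(n,[(s,c) for s,c,k in blobs(q,(5,120,60),(14,255,255),100) if 400<s[0]<460 and s[1]>200 or 220<s[0]<260 and s[1]>150])
E
```

```text
[0.5065875  0.13796484 0.17569969] 0.08752944375852675 [ 0.16644042 -0.17636654 -0.26400893]
pred z.125 [313.41343385 255.79470242] z.130 [313.45411084 258.71333983]
[298, 221, 28, 47, 1233] [311.3, 244.8]
top face 298 324 242 266 628 310.61783439490443 253.82165605095543
scene [([432, 237, 18, 26, 276], [439.8, 249.0])]
scene [([432, 237, 18, 26, 277], [439.9, 249.3])]
side [([235, 175, 12, 32, 305], [240.4, 189.4]), ([452, 248, 27, 23, 445], [466.5, 258.0])]
side [([235, 174, 12, 33, 309], [240.6, 189.4]), ([452, 248, 27, 23, 443], [466.5, 257.9])]
```

The handle sits at its initial pixels in both fixed views, so it is fully home and the gripper is clear. Handing in.

```bash
python3 -c "
from plant import ctrl
print(ctrl.close_job())"
```

```text
the job is handed in; nothing more can be done
None
```

The battery is popped up, the probe is back upright and home in its stand with the gripper clear, and the job is handed in at about 16 s; the hand-in call returned no verdict.

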